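# Pull the long wheel-nut socket off its detent rail

### The arm

A 6-joint arm with a two-finger parallel gripper is mounted at the origin on the work surface. World frame = base frame: x ahead of the robot, y to its left, z up, the work surface at z = 0. Lengths are in m, angles in rad, forces in N, time in s.
With the tool pointing down it reaches from about 0.325 to 0.9 m from the base axis. Payload 6.1 kg.
Tool frame: the origin (TCP) lies at the very end of the fingers, on their centre line; the grasp point (between the pads) lies 19 mm behind it; z points along the fingers, y is the line along which they close (so a half turn about z gives the same grasp; the last joint's range is limited). The gripper opens to 85 mm and grips with 20 to 120 N. Pads are 22 mm wide; open, the fingers measure 114 mm over their backs; the gripper's body (76 mm by 85 mm) begins 54 mm behind the grasp point. The pads swing forward as they close: fully open they stand 13 mm farther back than shut.
Start: joints at [-1.404, 0.22, 1.526, -0, 1.395, -0.126], TCP at [0.18, -0.598, 0.231] pointing down, gripper open.
Joint ranges: [-2.98, 2.98], [-0.91, 2.08], [0.09, 2.57], [-1.24, 4.39], [0.2, 2.65], [-2.68, 2.68]. Speed limits (rad/s): [2.57, 2.57, 3.01, 3.14, 3.14, 3.14].

### API

Orientations are given as a unit quaternion [w, x, y, z].
In Python, from workcell import ctrl, eyes gives the robot as it stands.
- The arm moves only by the shell command python3 -m crank 'ROWS' [FORCE]. ROWS is JSON, a list of rows, each an object with "fingers": the gripper's target within -1 to 1 (fully open at 1, half-way at 0, shut at -1); "travel": the shift along the tool's x, y, z in m, a list of three; "delta_rot": the turn, a rotation vector about the tool's x, y, z in degrees, a list of three. A call has exactly 10 rows; each row is the pose to reach, as a shift and turn from the pose commanded when the call began, along the tool's axes at that moment; what a row does not reach only later rows make up. A row lasts 1/8 s, in which the tool goes at most 62.5 mm and 10.7 degrees, less where a joint would pass 70% of its speed; a pose out of reach is approached as far as the arm can. A call with a gripper value outside its range is refused whole. The fingers move at their own pace and stop on an object; FORCE is the grip in N (left out, the last holds). Time passes only in rows, so rows that repeat a pose let the fingers close, or fill a call up. It gives the time, the measured TCP pose, the force, the opening and the grip force at its end, in the units of the state.
- ctrl.read_state(): the state, without advancing time (a new reading comes with each control period).
- eyes.capture(name): name is "scene" or "side" or "wrist"; returns the picture (384x512x3 uint8, red, green, blue); there is no depth.
- eyes.camera_info(name): a dict with "mtx" (3x3 intrinsics, pixels), "rvec" (rotation vector, rad) and "tvec" (3), from world to camera coordinates, as OpenCV has them. Camera axes: x right, y down, z forward; pixel columns grow to the right and rows downward; lengths in m; the calibration is good to about 2 mm. The wrist camera is an equidistant fisheye: a pixel r from the principal point sees the ray r / f radians off the axis. A picture is of the moment at which its call begins: read the wrist's pose just before it. camera_info takes no time and is no camera call; for the wrist camera it gives the pose at the moment of the call.
- ctrl.close_job(): hands the job in; it is judged then, once.
The state is a dict: "clock": time; "qpos": joint angles; "joint_vel": joint speeds; "tau": joint torques, N m; "eef_pos": TCP position; "ee_rot": TCP orientation; "contact_force": force on the tool from outside, world axes, zero at the start; "wrist_torque": the same for the moment, N m; "width": finger opening in m; "grasp_force": force on a finger pad.
Only numpy, scipy, OpenCV 4.12 (cv2) and the standard library are available. Lean on these libraries where they do the work, as an engineer would, in place of code of your own. Each camera call takes 0.05 s, during which the arm holds its last target. There are 200 camera calls.

### The job

Pull the long socket straight up off the socket rail, where a spring detent holds it, and stand it upright in the parts tray, the same way up as it was, without dropping it in. Leave the two short sockets on the rail.

Things in the scene. Friction and masses are not known exactly. Their poses are not given: they have to be found in the camera images.
- long_socket: The long impact socket: dark steel, 40 mm diameter, 92 mm tall, 0.36 to 0.56 kg, open mouth up, on any one of the rail's three studs. Origin: centre of its underside, at the start on the rail's top, 20 mm above the bench; z up its axis; y along the row of studs, x across the row, clear of the neighbours. Grip the round body from 30 mm above the underside to the top. It cannot turn on its stud.
- short_socket: Short impact socket, to be left on its stud: dark steel, 40 mm diameter, 54 mm tall. Origin: centre of its underside, z up. All three sockets stand on the rail, a fixed aluminium bar 56 mm wide, 250 mm long, 20 mm high, with three studs 19 mm square and 20 mm high in a row, 80 mm apart.
- wide_socket: Short wide impact socket, to be left on its stud: dark steel, 50 mm diameter, 56 mm tall. Origin: centre of its underside, z up. In every stud two sprung balls catch behind a lip in the socket's bore: a straight upward pull of 10 to 16 N, besides the weight, snaps a socket off; it is free once raised 20 mm.
- tray: Parts tray, fixed: open square steel tray, 160 x 160 mm outside, walls 25 mm high and 4 mm thick, floor 4 mm thick, empty. Origin: centre of its underside; x and y along its sides, z up.
Mind the look-alikes: they are no part of the job. What is shaped like the short_socket but turquoise is not meant. What is shaped like the wide_socket but yellow is not meant.

How it is judged:
On the way:
1. the long socket is off its stud, clear above the rail (height (world z) of long_socket above 0.045 m), for 0.1 s.
At the end, for the whole second after the job is handed in: The long socket stands on the floor of the parts tray, mouth up, within 10 degrees of upright, at rest and released; the two short sockets are still on their studs (within 15 mm of where they were, within 15 degrees of upright) (x of long_socket in the frame of tray between -0.065 and 0.065 m and y of long_socket in the frame of tray between -0.065 and 0.065 m and z of long_socket in the frame of tray between -0.002 and 0.01 m and angle between long_socket's own z axis and vertical below 0.17 rad and linear speed of long_socket below 0.03 m/s and distance of each of short_socket, wide_socket from where it was at the start of the episode below 0.015 m and angle between each of short_socket, wide_socket's own z axis and vertical below 0.26 rad); the robot touches nothing.
It fails at once if a short socket is pulled off or knocked (moved over 15 mm or tilted over 15 degrees) ((distance of short_socket from where it was at the start of the episode above 0.015 m or angle between short_socket's own z axis and vertical above 0.26 rad) or (distance of wide_socket from where it was at the start of the episode above 0.015 m or angle between wide_socket's own z axis and vertical above 0.26 rad)).
It fails at once if the long socket is dropped (falls faster than 0.7 m/s, about 25 mm of free fall, with no finger on it) (linear speed of long_socket above 0.7 m/s and contact force between long_socket and the fingers below 0.5 N).
It also fails if it takes over 48 s, if anything falls off the work surface, if the arm or the gripper's body presses on something with over 40 N, if the wrist force passes 120 N, or if a joint passes its speed limit or range.

## Working session

There is one attempt and no reset: what is moved stays moved. The work goes in short steps, Python scripts to look and compute and a shell command to move; the robot and the scene stay as the last step left them, time stands still between calls to the robot, and variables do not carry over. Pictures are saved under pics/ and viewed, at most 10 in all, crops included, and the job is handed in when it is done.

```bash
mkdir -p pics; python3 - <<'E'
from workcell import ctrl, eyes
import cv2, numpy as np
print(ctrl.read_state())
for n in ("scene","side"):
    im=eyes.capture(n); cv2.imwrite(f"pics/{n}0.png",im[:,:,::-1])
    i=eyes.camera_info(n); R=cv2.Rodrigues(np.array(i["rvec"]))[0]; print(n,i["mtx"],"C",-R.T@np.array(i["tvec"]).ravel(), R[2])
    np.savez(f"{n}.npz",**{k:np.array(i[k]) for k in("mtx","rvec","tvec")})
E
```

```text
{'clock': 0.0, 'qpos': array([-1.40409790e+00,  2.21257672e-01,  1.52760406e+00,  2.45571900e-05,
        1.39468665e+00, -1.26065449e-01]), 'joint_vel': array([-8.12347400e-04, -1.32731013e-03, -6.41882181e-05,  1.13053796e-04,
       -8.07498606e-04,  3.33689852e-04]), 'tau': array([ 1.24457227e-03, -4.96888661e+01, -3.89398277e+01, -6.25709959e-05,
        1.08817351e-02, -5.58987352e-06]), 'eef_pos': array([ 0.18029949, -0.59780403,  0.23018342]), 'ee_rot': array([-9.77910095e-04,  9.89305124e-01,  1.45857516e-01, -7.78136775e-06]), 'contact_force': array([-0.08087855,  0.29111812,  0.47125838]), 'wrist_torque': array([-0.03937253, -0.01651684,  0.01268749]), 'grasp_force': 0.0, 'width': 0.08522998678558491}
scene [[487.78111253   0.         253.76120629]
 [  0.         487.78111253 179.33878647]
 [  0.           0.           1.        ]] C [ 0.93714613 -0.55695513  0.63088904] [-0.46591211  0.59980735 -0.65050523]
side [[400.90167492   0.         256.89928364]
 [  0.         400.90167492 198.35764345]
 [  0.           0.           1.        ]] C [0.23318023 0.72428077 0.54064577] [ 0.29516486 -0.797865   -0.52563214]
```

View pics/scene0.png

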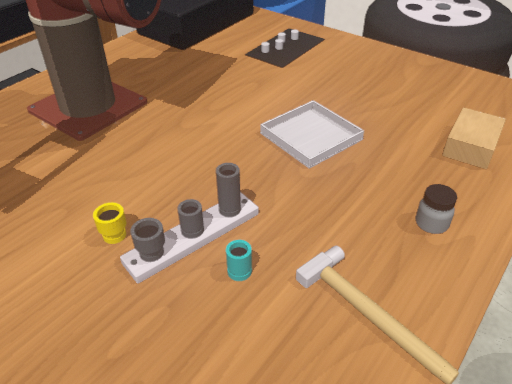

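View pics/side0.png

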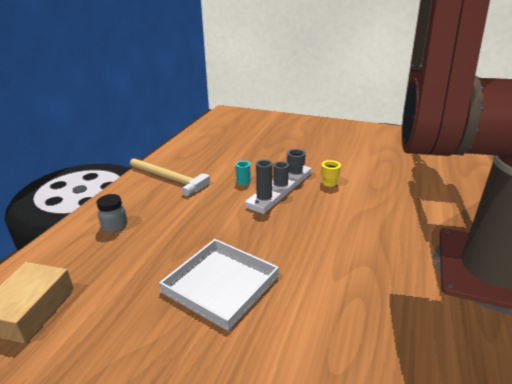

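Scene view: the dark sockets on the rail are wide (148,240), short (190,218) and tall (229,190). The turquoise (239,260) and yellow (111,223) ones are look-alikes standing off the rail. The tall dark one at (229,190) fits long_socket, being clearly the tallest. The tray is at (312,133). In the side view the long socket is at (264,180) and the tray at (220,282).

```bash
cat > h.py <<'E'
import cv2, numpy as np
def cam(n):
    d=np.load(f"{n}.npz"); R=cv2.Rodrigues(d["rvec"])[0]; return d["mtx"],R,-R.T@d["tvec"].ravel()
def ray(n,uv,z):
    K,R,C=cam(n); d=R.T@np.linalg.inv(K)@np.array([*uv,1.]); return (C+d*(z-C[2])/d[2])[:2]
def blob(mask,seed):
    k,l,s,c=cv2.connectedComponentsWithStats(mask.astype(np.uint8))
    ids=[l[seed[1]+dy,seed[0]+dx] for dy in range(-4,5) for dx in range(-4,5)]
    ids=[i for i in ids if i]; i=max(set(ids),key=ids.count); return l==i
def socket(n,hsv,seed,h,r):
    m=blob((hsv[...,2]<100)&(hsv[...,1]<90),seed); ys,xs=np.nonzero(m)
    C=cam(n)[2]; xt=np.median(xs[ys<=ys.min()+1]); xb=np.median(xs[ys>=ys.max()-1])
    out=[]
    for uv,z,s in(((xt,ys.min()-.5),.02+h,-1),((xb,ys.max()+.5),.02,1)):
        p=ray(n,uv,z); u=(C[:2]-p)/np.linalg.norm(C[:2]-p); out.append(p+s*r*u)
    return m,out
E
python3 - <<'E'
from h import *
crops=[]
S={"scene":[((229,195),.092,.02),((190,222),.054,.02),((148,245),.056,.025)],"side":[((264,185),.092,.02),((281,178),.054,.02),((297,165),.056,.025)]}
for n in S:
    im=cv2.imread(f"pics/{n}0.png"); hsv=cv2.cvtColor(im,cv2.COLOR_BGR2HSV); vis=im.copy()
    for seed,h,r in S[n]:
        m,o=socket(n,hsv,seed,h,r); ys,xs=np.nonzero(m); print(n,seed,xs.min(),xs.max(),ys.min(),ys.max(),"top,bottom est",np.round(o,4).tolist())
        c,_=cv2.findContours(m.astype(np.uint8),0,1); cv2.drawContours(vis,c,-1,(0,255,0),1)
    t=(312,133) if n=="scene" else (220,282)
    m=blob((hsv[...,1]<60)&(hsv[...,2]>100),t).astype(np.uint8); c,_=cv2.findContours(m,0,1); c=max(c,key=cv2.contourArea)
    hull=cv2.convexHull(c); 
    print(n,"tray", [ (p.ravel().tolist(),np.round(ray(n,p.ravel(),.025),3).tolist()) for p in cv2.approxPolyDP(hull,4,True)])
    cv2.drawContours(vis,[hull],-1,(0,0,255),1)
    b=(95,80,375,290) if n=="scene" else (150,130,350,330)
    crops.append(cv2.resize(vis[b[1]:b[3],b[0]:b[2]],(400,int(400*(b[3]-b[1])/(b[2]-b[0])))))
H=max(c.shape[0] for c in crops)
cv2.imwrite("pics/crop.png",np.hstack([cv2.copyMakeBorder(c,0,H-c.shape[0],0,0,0) for c in crops]))
E
```

```text
scene (229, 195) 217 239 173 215 top,bottom est [[0.521, -0.065], [0.5411, -0.1106]]
scene (190, 222) 179 203 209 236 top,bottom est [[0.4991, -0.1401], [0.5258, -0.1847]]
scene (148, 245) 135 164 230 260 top,bottom est [[0.478, -0.2122], [0.5104, -0.2669]]
scene tray [([312, 100], [0.439, 0.312]), ([363, 132], [0.596, 0.266]), ([362, 139], [0.606, 0.242]), ([308, 167], [0.566, 0.095]), ([260, 132], [0.419, 0.134]), ([262, 123], [0.402, 0.164])]
side (264, 185) 257 271 160 199 top,bottom est [[0.5254, -0.1184], [0.5007, -0.0479]]
side (281, 178) 273 304 150 186 top,bottom est [[0.4863, -0.2796], [0.481, -0.1225]]
side (297, 165) 273 304 150 186 top,bottom est [[0.4864, -0.2803], [0.4796, -0.1177]]
side tray [([213, 239], [0.554, 0.125]), ([278, 267], [0.399, 0.163]), ([277, 277], [0.392, 0.19]), ([228, 330], [0.429, 0.333]), ([162, 293], [0.572, 0.298]), ([159, 283], [0.591, 0.278])]
```

View pics/crop.png

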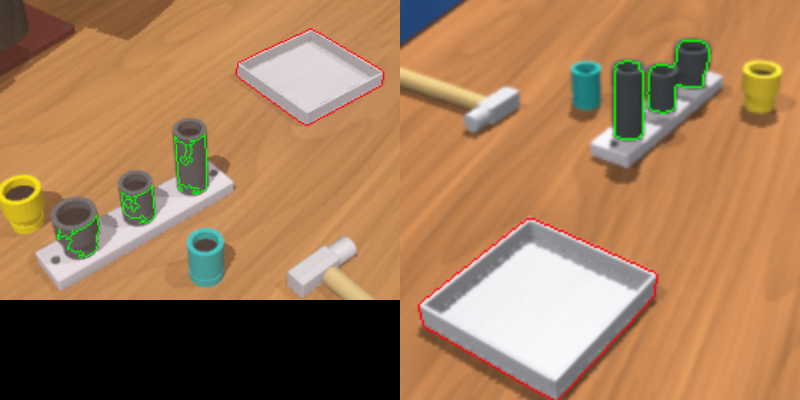

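The crop confirms it: the tall dark socket is at the end of the rail nearest the tray. With the rim sign corrected, the two views agree on long socket ≈ (0.514,-0.083), row direction ≈ 75° and tray centre ≈ (0.497,0.218). I'll move above it and check from near.

```bash
python3 -m crank '[{"fingers":1,"travel":[0.047,-0.040,0.0],"delta_rot":[0,0,-6]},{"fingers":1,"travel":[0.093,-0.080,0.0],"delta_rot":[0,0,-12]},{"fingers":1,"travel":[0.140,-0.119,0.0],"delta_rot":[0,0,-18]},{"fingers":1,"travel":[0.187,-0.159,0.0],"delta_rot":[0,0,-24]},{"fingers":1,"travel":[0.234,-0.199,0.0],"delta_rot":[0,0,-30]},{"fingers":1,"travel":[0.280,-0.239,0.0],"delta_rot":[0,0,-36]},{"fingers":1,"travel":[0.327,-0.279,0.0],"delta_rot":[0,0,-42]},{"fingers":1,"travel":[0.374,-0.318,0.0],"delta_rot":[0,0,-48]},{"fingers":1,"travel":[0.420,-0.358,0.0],"delta_rot":[0,0,-53]},{"fingers":1,"travel":[0.467,-0.398,0.0],"delta_rot":[0,0,-58]}]' 40
python3 - <<'E'
from workcell import ctrl, eyes
import cv2, numpy as np
i=eyes.camera_info("wrist"); im=eyes.capture("wrist"); cv2.imwrite("pics/w1.png",im[:,:,::-1])
np.savez("wrist.npz",**{k:np.array(i[k]) for k in("mtx","rvec","tvec")})
R=cv2.Rodrigues(np.array(i["rvec"]))[0]; print(i["mtx"],-R.T@np.array(i["tvec"]).ravel(),R)
s=ctrl.read_state(); print(s["clock"],s["eef_pos"],s["ee_rot"],s["qpos"])
E
```

```text
clock: 1.35
eef_pos: [0.5133, -0.0806, 0.2312]
ee_rot: [0.0, 0.794, 0.608, -0.0]
contact_force: [0.4, -1.2, -0.6]
width: 0.0853
grasp_force: 0.0
[[297.31863964   0.         259.08173597]
 [  0.         297.31863964 193.59632102]
 [  0.           0.           1.        ]] [ 0.5338862  -0.00377837  0.3738585 ] [[ 9.65866055e-01 -2.59041975e-01  1.39628827e-04]
 [-2.46419744e-01 -9.18636229e-01  3.08844277e-01]
 [-7.98753634e-02 -2.98336611e-01 -9.51112608e-01]]
1.4 [ 0.51603295 -0.07426148  0.23115371] [-0.00105741  0.79131782  0.6113995   0.00237604] [-0.29757256 -0.03012863  1.79579441  0.0052006   1.37491302 -0.04344697]
```

View pics/w1.png

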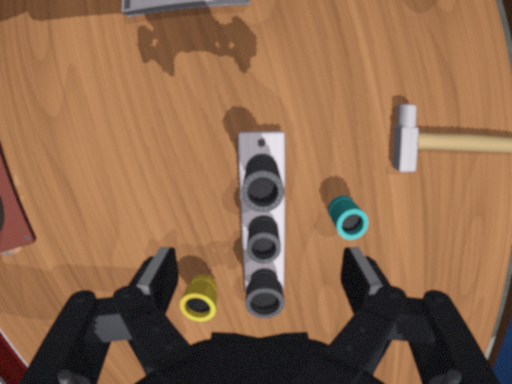

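Wrist view: the long socket's rim is centred near (263,189), the short's near (263,243) and the wide's near (264,295). The rail is nearly vertical, so the grasp line already crosses it. I'll let the arm settle and measure the bore circles.

```bash
python3 -m crank '[{"fingers":1,"travel":[0,0,0.0],"delta_rot":[0,0,0]},{"fingers":1,"travel":[0,0,0.005],"delta_rot":[0,0,0]},{"fingers":1,"travel":[0,0,0.01],"delta_rot":[0,0,0]},{"fingers":1,"travel":[0,0,0.015],"delta_rot":[0,0,0]},{"fingers":1,"travel":[0,0,0.02],"delta_rot":[0,0,0]},{"fingers":1,"travel":[0,0,0.025],"delta_rot":[0,0,0]},{"fingers":1,"travel":[0,0,0.03],"delta_rot":[0,0,0]},{"fingers":1,"travel":[0,0,0.03],"delta_rot":[0,0,0]},{"fingers":1,"travel":[0,0,0.03],"delta_rot":[0,0,0]},{"fingers":1,"travel":[0,0,0.03],"delta_rot":[0,0,0]}]'
cat > w.py <<'E'
from workcell import ctrl, eyes
import cv2, numpy as np, sys
from scipy.spatial.transform import Rotation as Ro
i=eyes.camera_info("wrist"); im=eyes.capture("wrist")[:,:,::-1].copy(); cv2.imwrite(f"pics/{sys.argv[1]}.png",im)
s=ctrl.read_state()
R=cv2.Rodrigues(np.array(i["rvec"]))[0]; C=-R.T@np.array(i["tvec"]).ravel(); K=np.array(i["mtx"])
def wray(uv,z):
    p=cv2.fisheye.undistortPoints(np.array(uv,float).reshape(-1,1,2),K,np.zeros(4)).reshape(-1,2)
    d=np.c_[p,np.ones(len(p))]@R; return (C+d*((z-C[2])/d[:,2])[:,None])[:,:2]
T=Ro.from_quat(np.roll(s["ee_rot"],-1)).as_matrix()
print(s["clock"],"tcp",s["eef_pos"].round(4),"tool x,y,z",T.T.round(3).tolist(),"q",s["qpos"].round(2))
E
cat > m.py <<'E'
from w import *
g=cv2.cvtColor(im,cv2.COLOR_BGR2HSV)
for th in (30,40,50):
    cs,_=cv2.findContours((g[...,2]<th).astype(np.uint8),cv2.RETR_LIST,cv2.CHAIN_APPROX_NONE)
    for c in cs:
        if len(c)<20: continue
        (x,y),(a,b),_=cv2.fitEllipse(c)
        if 225<x<300 and 120<y<320 and b<50 and a/b>.75:
            for z in(.112,.074,.076):
                p=wray(c,z); cc,r=cv2.minEnclosingCircle(p.astype(np.float32)); print(th,"px",round(x),round(y),"z",z,"xy",np.round(p.mean(0),4),"minEnc",np.round(cc,4),"r",round(r,4))
m=((g[...,1]<50)&(g[...,2]>140)).astype(np.uint8); m[:,:220]=0;m[:,310:]=0
k,l,st,_=cv2.connectedComponentsWithStats(m); j=1+np.argmax(st[1:,4]); E=[]
rows=[y for y in range(130,330) if (l[y]==j).sum()>4]
for f in(np.min,np.max):
    p=wray([(f(np.nonzero(l[y]==j)[0]),y) for y in rows],.02).astype(np.float32)
    L=cv2.fitLine(p,cv2.DIST_HUBER,0,.01,.01).ravel(); print("rail edge",L.round(4),"deg",np.degrees(np.arctan2(L[1],L[0])).round(2))
E
python3 m.py w2
```

```text
clock: 2.65
eef_pos: [0.5128, -0.0825, 0.2016]
ee_rot: [0.0, 0.794, 0.607, 0.0]
contact_force: [-0.2, 1.3, 0.7]
width: 0.0853
grasp_force: 0.0
2.7 tcp [ 0.5128 -0.0825  0.2016] tool x,y,z [[0.263, 0.965, -0.0], [0.965, -0.263, 0.0], [0.0, -0.0, -1.0]] q [-0.31 -0.01  1.83 -0.    1.32 -0.05]
40 px 260 196 z 0.112 xy [ 0.5165 -0.0897] minEnc [ 0.5158 -0.0854] r 0.0124
40 px 260 196 z 0.074 xy [ 0.5137 -0.1034] minEnc [ 0.5129 -0.0984] r 0.0144
40 px 260 196 z 0.076 xy [ 0.5139 -0.1027] minEnc [ 0.5131 -0.0978] r 0.0143
50 px 264 202 z 0.112 xy [ 0.516  -0.0901] minEnc [ 0.5157 -0.0862] r 0.013
50 px 264 202 z 0.074 xy [ 0.5131 -0.1039] minEnc [ 0.5127 -0.0993] r 0.0152
50 px 264 202 z 0.076 xy [ 0.5133 -0.1032] minEnc [ 0.5129 -0.0986] r 0.0151
rail edge [ 0.2598  0.9657  0.4935 -0.0623] deg 74.94
rail edge [ 0.2406  0.9706  0.5448 -0.0803] deg 76.08
```

View pics/w2.png

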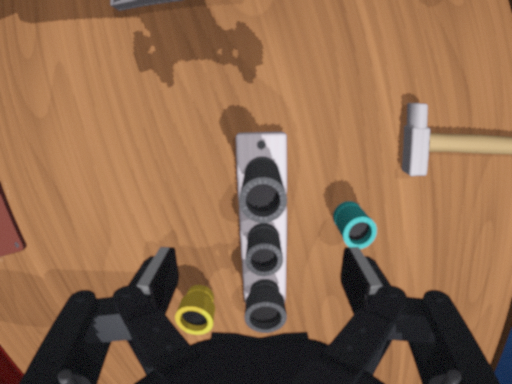

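Wrist view: the long socket's rim is at (264,198), which gives ≈ (0.516,-0.086). The row is at about 75.3° and the tool's x at 74.8°, so the yaw is good. I'll correct by (-2, +4) mm and descend.

```bash
python3 -m crank '[{"fingers":1,"travel":[-0.002,0.004,0.0],"delta_rot":[0,0,0]},{"fingers":1,"travel":[-0.002,0.004,0.02],"delta_rot":[0,0,0]},{"fingers":1,"travel":[-0.002,0.004,0.045],"delta_rot":[0,0,0]},{"fingers":1,"travel":[-0.002,0.004,0.07],"delta_rot":[0,0,0]},{"fingers":1,"travel":[-0.002,0.004,0.095],"delta_rot":[0,0,0]},{"fingers":1,"travel":[-0.002,0.004,0.115],"delta_rot":[0,0,0]},{"fingers":1,"travel":[-0.002,0.004,0.13],"delta_rot":[0,0,0]},{"fingers":1,"travel":[-0.002,0.004,0.14],"delta_rot":[0,0,0]},{"fingers":1,"travel":[-0.002,0.004,0.14],"delta_rot":[0,0,0]},{"fingers":1,"travel":[-0.002,0.004,0.14],"delta_rot":[0,0,0]}]' 40
python3 -m crank '[{"fingers":0.6,"travel":[0,0,0],"delta_rot":[0,0,0]},{"fingers":0.4,"travel":[0,0,0],"delta_rot":[0,0,0]},{"fingers":0.2,"travel":[0,0,0],"delta_rot":[0,0,0]},{"fingers":0.0,"travel":[0,0,0],"delta_rot":[0,0,0]},{"fingers":-0.2,"travel":[0,0,0],"delta_rot":[0,0,0]},{"fingers":-0.4,"travel":[0,0,0],"delta_rot":[0,0,0]},{"fingers":-1,"travel":[0,0,0],"delta_rot":[0,0,0]},{"fingers":-1,"travel":[0,0,0],"delta_rot":[0,0,0]},{"fingers":-1,"travel":[0,0,0],"delta_rot":[0,0,0]},{"fingers":-1,"travel":[0,0,0],"delta_rot":[0,0,0]}]' 80
python3 - <<'E'
from workcell import ctrl
s=ctrl.read_state();print(s)
E
```

```text
clock: 3.95
eef_pos: [0.5166, -0.0857, 0.062]
ee_rot: [0.0, 0.795, 0.607, 0.0]
contact_force: [0.3, 0.7, 0.7]
width: 0.0851
grasp_force: 0.0
clock: 5.2
eef_pos: [0.5158, -0.0855, 0.0616]
ee_rot: [-0.0, 0.795, 0.607, -0.0]
contact_force: [-3.5, 1.2, 5.8]
width: 0.0386
grasp_force: 79.7
{'clock': 5.2, 'qpos': array([-3.15092532e-01,  1.71608094e-01,  1.92699751e+00, -7.22546840e-05,
        1.04351489e+00, -4.93743641e-02]), 'joint_vel': array([-0.00033236, -0.00142041,  0.00081852,  0.00012581,  0.00076337,
       -0.00074938]), 'tau': array([-1.40306605e-01, -3.91771030e+01, -3.25502229e+01,  6.71987166e-02,
       -1.10263690e+00, -1.50076623e-03]), 'eef_pos': array([ 0.51579007, -0.0854746 ,  0.06164052]), 'ee_rot': array([-1.99643768e-04,  7.94533546e-01,  6.07220202e-01, -1.75417235e-04]), 'contact_force': array([-3.45493074,  1.17436464,  5.83380827]), 'wrist_torque': array([ 0.10461885,  0.53221428, -0.00386239]), 'grasp_force': 79.67114567756653, 'width': 0.038628020423687535}
```

The grip is good: 38.6 mm opening at 80 N, with small side load. Next is a slow, straight pull up.

```bash
python3 -m crank '[{"fingers":-1,"travel":[0,0,-0.002],"delta_rot":[0,0,0]},{"fingers":-1,"travel":[0,0,-0.004],"delta_rot":[0,0,0]},{"fingers":-1,"travel":[0,0,-0.007],"delta_rot":[0,0,0]},{"fingers":-1,"travel":[0,0,-0.010],"delta_rot":[0,0,0]},{"fingers":-1,"travel":[0,0,-0.014],"delta_rot":[0,0,0]},{"fingers":-1,"travel":[0,0,-0.018],"delta_rot":[0,0,0]},{"fingers":-1,"travel":[0,0,-0.023],"delta_rot":[0,0,0]},{"fingers":-1,"travel":[0,0,-0.028],"delta_rot":[0,0,0]},{"fingers":-1,"travel":[0,0,-0.034],"delta_rot":[0,0,0]},{"fingers":-1,"travel":[0,0,-0.040],"delta_rot":[0,0,0]}]'
python3 -m crank '[{"fingers":-1,"travel":[0,0,-0.006],"delta_rot":[0,0,0]},{"fingers":-1,"travel":[0,0,-0.012],"delta_rot":[0,0,0]},{"fingers":-1,"travel":[0,0,-0.02],"delta_rot":[0,0,0]},{"fingers":-1,"travel":[0,0,-0.03],"delta_rot":[0,0,0]},{"fingers":-1,"travel":[0,0,-0.04],"delta_rot":[0,0,0]},{"fingers":-1,"travel":[0,0,-0.05],"delta_rot":[0,0,0]},{"fingers":-1,"travel":[0,0,-0.06],"delta_rot":[0,0,0]},{"fingers":-1,"travel":[0,0,-0.06],"delta_rot":[0,0,0]},{"fingers":-1,"travel":[0,0,-0.06],"delta_rot":[0,0,0]},{"fingers":-1,"travel":[0,0,-0.06],"delta_rot":[0,0,0]}]'
python3 - <<'E'
from workcell import eyes,ctrl
import cv2,numpy as np
a=[eyes.capture(n)[...,::-1] for n in("scene","side")]
cv2.imwrite("pics/l.png",np.hstack([cv2.resize(a[0][80:300,90:310],(400,400)),cv2.resize(a[1][100:300,170:370],(400,400))]))
print(ctrl.read_state()["wrist_torque"],ctrl.read_state()["ee_rot"])
E
```

```text
clock: 6.45
eef_pos: [0.516, -0.0855, 0.1018]
ee_rot: [0.0, 0.795, 0.607, 0.0]
contact_force: [-1.1, 0.7, -5.5]
width: 0.0381
grasp_force: 83.9
clock: 7.7
eef_pos: [0.5156, -0.0854, 0.1607]
ee_rot: [-0.0, 0.795, 0.607, -0.0]
contact_force: [-0.4, -0.9, -5.3]
width: 0.0389
grasp_force: 83.9
[0.01427936 0.01621569 0.00485115] [-3.89390903e-04  7.94549424e-01  6.07199298e-01 -2.70534980e-04]
```

View pics/l.png

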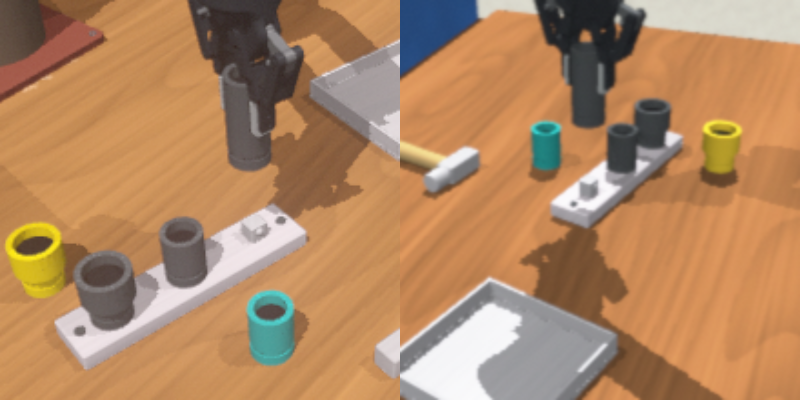

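The crop shows the socket free and upright in the fingers. Its stud is bare, and the short and wide sockets are still on theirs. Next I'll carry it to the tray centre.

```bash
python3 -m crank '[{"fingers":-1,"travel":[0.015,-0.005,0],"delta_rot":[0,0,0]},{"fingers":-1,"travel":[0.045,-0.015,0],"delta_rot":[0,0,0]},{"fingers":-1,"travel":[0.085,-0.029,0],"delta_rot":[0,0,0]},{"fingers":-1,"travel":[0.125,-0.043,0],"delta_rot":[0,0,0]},{"fingers":-1,"travel":[0.165,-0.056,0],"delta_rot":[0,0,0]},{"fingers":-1,"travel":[0.205,-0.070,0],"delta_rot":[0,0,0]},{"fingers":-1,"travel":[0.240,-0.082,0],"delta_rot":[0,0,0]},{"fingers":-1,"travel":[0.265,-0.090,0],"delta_rot":[0,0,0]},{"fingers":-1,"travel":[0.280,-0.096,0],"delta_rot":[0,0,0]},{"fingers":-1,"travel":[0.288,-0.098,0],"delta_rot":[0,0,0]}]'
python3 -m crank '[{"fingers":-1,"travel":[0,0,0],"delta_rot":[0,0,0]},{"fingers":-1,"travel":[0,0,0.01],"delta_rot":[0,0,0]},{"fingers":-1,"travel":[0,0,0.02],"delta_rot":[0,0,0]},{"fingers":-1,"travel":[0,0,0.035],"delta_rot":[0,0,0]},{"fingers":-1,"travel":[0,0,0.05],"delta_rot":[0,0,0]},{"fingers":-1,"travel":[0,0,0.065],"delta_rot":[0,0,0]},{"fingers":-1,"travel":[0,0,0.075],"delta_rot":[0,0,0]},{"fingers":-1,"travel":[0,0,0.08],"delta_rot":[0,0,0]},{"fingers":-1,"travel":[0,0,0.08],"delta_rot":[0,0,0]},{"fingers":-1,"travel":[0,0,0.08],"delta_rot":[0,0,0]}]'
python3 - <<'E'
from workcell import eyes,ctrl
import cv2,numpy as np
a=[eyes.capture(n)[...,::-1] for n in("scene","side")]
cv2.imwrite("pics/p.png",np.hstack([cv2.resize(a[0][20:200,220:400],(400,400)),cv2.resize(a[1][150:350,120:320],(400,400))]))
E
```

```text
clock: 9.05
eef_pos: [0.4966, 0.219, 0.1611]
ee_rot: [-0.0, 0.794, 0.608, -0.0]
contact_force: [-0.3, 0.9, -4.6]
width: 0.0386
grasp_force: 83.9
clock: 10.3
eef_pos: [0.4976, 0.2183, 0.0819]
ee_rot: [0.0, 0.795, 0.607, 0.001]
contact_force: [0.8, 0.1, -5.8]
width: 0.0387
grasp_force: 83.9
```

View pics/p.png

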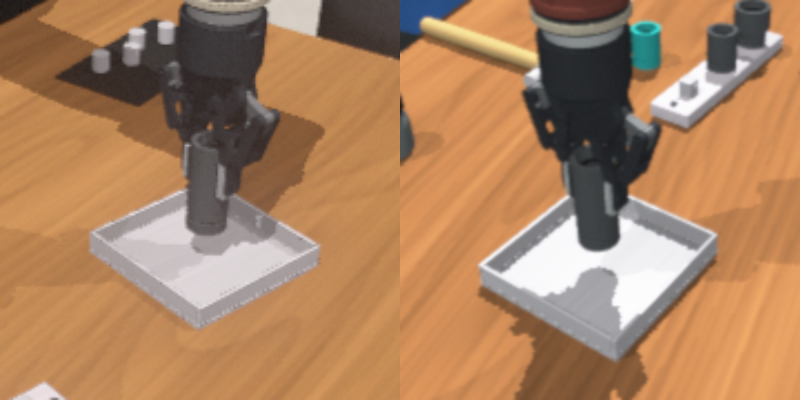

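The socket hangs upright over the tray, within its walls. It should have about 36 mm to go to the floor, so I'll lower it 30 mm and then feel for the floor in small steps.

```bash
python3 -m crank '[{"fingers":-1,"travel":[0,0,0.006],"delta_rot":[0,0,0]},{"fingers":-1,"travel":[0,0,0.012],"delta_rot":[0,0,0]},{"fingers":-1,"travel":[0,0,0.018],"delta_rot":[0,0,0]},{"fingers":-1,"travel":[0,0,0.022],"delta_rot":[0,0,0]},{"fingers":-1,"travel":[0,0,0.026],"delta_rot":[0,0,0]},{"fingers":-1,"travel":[0,0,0.029],"delta_rot":[0,0,0]},{"fingers":-1,"travel":[0,0,0.031],"delta_rot":[0,0,0]},{"fingers":-1,"travel":[0,0,0.032],"delta_rot":[0,0,0]},{"fingers":-1,"travel":[0,0,0.033],"delta_rot":[0,0,0]},{"fingers":-1,"travel":[0,0,0.033],"delta_rot":[0,0,0]}]'
```

```text
clock: 11.65
eef_pos: [0.4971, 0.2181, 0.0483]
ee_rot: [-0.0, 0.795, 0.607, 0.0]
contact_force: [0.1, -0.5, -5.3]
width: 0.0381
grasp_force: 83.9
```

```bash
python3 -m crank '[{"fingers":-1,"travel":[0,0,0.0005],"delta_rot":[0,0,0]},{"fingers":-1,"travel":[0,0,0.001],"delta_rot":[0,0,0]},{"fingers":-1,"travel":[0,0,0.0015],"delta_rot":[0,0,0]},{"fingers":-1,"travel":[0,0,0.002],"delta_rot":[0,0,0]},{"fingers":-1,"travel":[0,0,0.0025],"delta_rot":[0,0,0]},{"fingers":-1,"travel":[0,0,0.003],"delta_rot":[0,0,0]},{"fingers":-1,"travel":[0,0,0.003],"delta_rot":[0,0,0]},{"fingers":-1,"travel":[0,0,0.003],"delta_rot":[0,0,0]},{"fingers":-1,"travel":[0,0,0.003],"delta_rot":[0,0,0]},{"fingers":-1,"travel":[0,0,0.003],"delta_rot":[0,0,0]}]'
```

```text
clock: 12.9
eef_pos: [0.4971, 0.2182, 0.0457]
ee_rot: [-0.0, 0.795, 0.607, 0.0]
contact_force: [-4.7, 0.6, 3.8]
width: 0.0385
grasp_force: 84.5
```

The force went from -5.3 N to +3.8 N, so the socket is resting on the floor. I'll open slowly, then rise.

```bash
python3 -m crank '[{"fingers":-1,"travel":[0,0,0],"delta_rot":[0,0,0]},{"fingers":-1,"travel":[0,0,0],"delta_rot":[0,0,0]},{"fingers":-0.05,"travel":[0,0,0],"delta_rot":[0,0,0]},{"fingers":0.0,"travel":[0,0,0],"delta_rot":[0,0,0]},{"fingers":0.1,"travel":[0,0,0],"delta_rot":[0,0,0]},{"fingers":0.3,"travel":[0,0,0],"delta_rot":[0,0,0]},{"fingers":0.5,"travel":[0,0,0],"delta_rot":[0,0,0]},{"fingers":0.8,"travel":[0,0,0],"delta_rot":[0,0,0]},{"fingers":1,"travel":[0,0,0],"delta_rot":[0,0,0]},{"fingers":1,"travel":[0,0,0],"delta_rot":[0,0,0]}]' 20
python3 -m crank '[{"fingers":1,"travel":[0,0,-0.002],"delta_rot":[0,0,0]},{"fingers":1,"travel":[0,0,-0.01],"delta_rot":[0,0,0]},{"fingers":1,"travel":[0,0,-0.025],"delta_rot":[0,0,0]},{"fingers":1,"travel":[0,0,-0.045],"delta_rot":[0,0,0]},{"fingers":1,"travel":[0,0,-0.07],"delta_rot":[0,0,0]},{"fingers":1,"travel":[0,0,-0.1],"delta_rot":[0,0,0]},{"fingers":1,"travel":[0,0,-0.12],"delta_rot":[0,0,0]},{"fingers":1,"travel":[0,0,-0.14],"delta_rot":[0,0,0]},{"fingers":1,"travel":[0,0,-0.14],"delta_rot":[0,0,0]},{"fingers":1,"travel":[0,0,-0.14],"delta_rot":[0,0,0]}]'
python3 - <<'E'
from workcell import eyes
import cv2,numpy as np
a=[eyes.capture(n)[...,::-1] for n in("scene","side")]
cv2.imwrite("pics/f.png",np.hstack([cv2.resize(a[0][60:280,120:380],(400,338)),cv2.resize(a[1][140:340,120:356],(400,339))[:338]]))
E
```

```text
clock: 14.15
eef_pos: [0.497, 0.2181, 0.0453]
ee_rot: [0.0, 0.795, 0.607, -0.0]
contact_force: [0.7, -0.5, 1.1]
width: 0.0855
grasp_force: 0.0
clock: 15.4
eef_pos: [0.4968, 0.2181, 0.1851]
ee_rot: [-0.0, 0.795, 0.607, -0.0]
contact_force: [0.2, -0.4, 0.2]
width: 0.0851
grasp_force: 0.0
```

View pics/f.png

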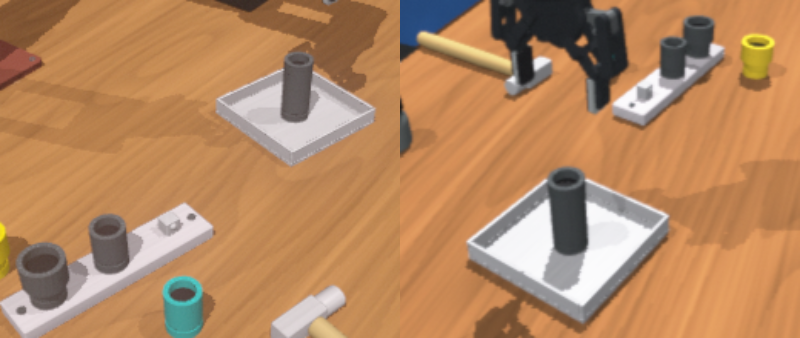

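The long socket stands upright with its mouth up in the middle of the tray. The gripper is clear, and both short sockets are still on their studs.

```bash
python3 -c "
from workcell import ctrl; print(ctrl.close_job())"
```

```text
the job is handed in; nothing more can be done
None
```

The long socket is off the rail and stands upright, mouth up, in the middle of the parts tray; both short sockets are still on their studs, and the job was handed in at about 15.5 s (no verdict shown).

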